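Draw the bolt under the dust hood with the hooked rod

ROBOT

A 6-joint arm with a two-finger parallel gripper is mounted at the origin on the work surface. World frame = base frame: x ahead of the robot, y to its left, z up, the work surface at z = 0. Lengths are in m, angles in rad, forces in N, time in s.
With the tool pointing down it reaches from about 0.35 to 0.775 m from the base axis. Payload 5.5 kg.
Tool frame: the origin (TCP) lies at the very end of the fingers, on their centre line; the grasp point (between the pads) lies 19 mm behind it; z points along the fingers, y is the line along which they close (so a half turn about z gives the same grasp; the last joint's range is limited). The gripper opens to 85 mm and grips with 20 to 120 N. Pads are 22 mm wide; open, the fingers measure 114 mm over their backs; the gripper's body (76 mm by 85 mm) begins 54 mm behind the grasp point. The pads swing forward as they close: fully open they stand 13 mm farther back than shut.
Start: joints at [-0.14, 0.313, 0.046, 1.304, 0, 1.431], TCP at [0.575, -0, 0.231] pointing down, gripper open.
Joint ranges: [-2.76, 2.76], [-0.86, 1.69], [-1.03, 1.26], [-2.2, 2.34], [-1.47, 1.5], [-3.14, 3.14]. Speed limits (rad/s): [2.57, 2.57, 3.14, 3.14, 3.14, 3.14].

INTERFACE

Orientations are given as a unit quaternion [w, x, y, z].
In Python, from workcell import env, viewer, nets gives the robot as it stands. The module is installed in compiled form; this text tells all that it offers.
- The arm moves only by the shell command python3 -m creep 'ROWS' [OPENING] [FORCE]. ROWS is 1 to 8 rows, parted by semicolons, with the numbers parted by commas; each row has 6 numbers: dx, dy, dz in units of 25 mm, then a rotation vector rx, ry, rz in rad; each row is the pose to reach, as a shift and turn from the pose commanded when the command began, along the tool's axes at that moment; what a row does not reach only later rows make up. A row lasts 1/8 s, in which the tool goes at most 0.0625 m and 0.188 rad, less where a joint would pass 70% of its speed; a pose out of reach is approached as far as the arm can. OPENING is the finger opening in m, set as the command begins (- or left out keeps the last). The fingers move at their own pace and stop on an object; FORCE is the grip in N (left out, the last holds). Time passes only in rows, so rows that do not move let the fingers close. It prints the time, the measured TCP pose, the force, the opening and the grip force at its end. Input that does not fit is refused with a message, and nothing moves.
- env.get_state(): the state, without advancing time (a new reading comes with each control period).
- viewer.read_camera(name): name is "scene" or "side" or "wrist"; returns a dict with "image" (480x640x3 uint8, red, green, blue), "K" (3x3 intrinsics, pixels), "R" (3x3) and "t" (3): a world point X has camera coordinates R X + t. Camera axes: x right, y down, z forward; pixel columns grow to the right and rows downward; lengths in m; the calibration is good to about 2 mm. A picture is of the moment at which its call begins. There is no depth.
- env.hand_in(): hands the job in; it is judged then, once.
Trained networks look in a picture, given as the dict that the camera call returned (one of the last four; its "shot" number tells which), for a name from the list of things; names that differ only in an ending like _2 or _b are one class to them, and where a whole thing is asked for, a point or a joint stands for the part that bears it (a point fixed in the world has none). Each returns a list of dicts, best first, with "confidence" (0 to 1); they miss things now and then, are a little off and sometimes report something else, mostly with a low value. They report only what shows in the picture. A call takes as long as a camera call.
- nets.outline_of(label, picture): "region" (480x640 bool, what is visible of it) and "box" ([left, top, right, bottom] in pixels, round what is visible of it).
The state is a dict: "clock": time; "joint_pos": joint angles; "qvel": joint speeds; "tau": joint torques, N m; "tcp_pos": TCP position; "orientation": TCP orientation; "wrist_force": force on the tool from outside, world axes, zero at the start; "ft_torque": the same for the moment, N m; "finger_gap": finger opening in m; "grip_force": force on a finger pad.
Only numpy, scipy, OpenCV 4.12 (cv2) and the standard library are available. Lean on these libraries where they do the work, as an engineer would, in place of code of your own. Each camera call takes 0.05 s, during which the arm holds its last target. There are 200 camera calls.

TASK

With the hooked rod from its rest, reach in under the clear dust hood, hook the upright tab of the bolt from behind and draw the bolt gently towards you until it will go no farther (the sprung lid pops up a little before that); keep a steady pull of about 10 N on it there for a second, never more than 15 N. Then unhook the rod, lay it back in its rest as it was and let go. Touch the hood and the bolt with nothing but the rod, do not knock the hood, and leave everything else on the bench where it is.

Things in the scene. Friction and masses are not known exactly. Their poses are not given: they have to be found in the camera images.
- rod: Hooked rod, 140 g. Wooden handle 100 long (x) x 16 wide (y) x 18 mm high (z), origin at its centre. A 7 mm steel shaft runs on along +x to x = 175 mm and turns down into a prong. It starts in the rest, prong down, axis 55 mm above the table, up to 6 mm forward or back. Balance: front half of the handle. Grasp across the 16 mm from above near x = +10 mm; grip hard (100 N or more).
- prong_end (a point): Lower end of the rod's straight round prong (7 mm thick): rod x = +175 mm, y = 0, z = -33.5 mm. A brass collar 14 mm thick sits on the shaft in front of the handle, up to rod x = +58 mm.
- rest: Fixed grey rod rest, on the left or right of the bench; origin on the table, x is the way the rod points. Base 190 x 60 x 8 mm with two open-topped notches, each 10 mm long in x; between them there is free room for fingers. The rod lies in it with its origin 55 mm above the rest's origin, within 6 mm of it along x.
- rear_notch (a point): Floor of the notch that holds the handle: rest x = -40 mm, 46 mm above the table; about 23 mm wide between lips that flare and rise 12 mm.
- front_notch (a point): Floor of the notch that holds the shaft: rest x = +85 mm, 51.5 mm above the table; about 17 mm wide between lips that flare and rise 12 mm.
- station: Fixed clear plastic dust hood on a 10 mm base plate, over a small parts safe with a bolt. Origin on the table; x points into the hood, away from its open front; z up. Side walls' inner faces at y = +-71 mm, back wall at x = +114 mm. Bolt guide rails up to 37 mm above the table within |y| < 16 mm, from x = -68 to +2 mm. The bolt is too deep inside for a gripper.
- bolt: Sliding bolt with an upright steel tab 30 mm wide (y) and 5 mm thick (x), top 56 mm above the table. Origin on the table right below the tab's centre; axes as the station's, y = 0 there. The tab stands on a flat bar 14 mm wide whose top is 35 mm above the table, also behind the tab (+x) where the prong goes; 20 mm or more are free above the bar there. Start: station x from -18 to +4 mm.
- hood_mouth (a point): Middle of the roof's front lower edge: station x = -70 mm, 120 mm above the table. The roof is 4 mm thick (top at 124 mm). The whole front below it, 142 mm wide, is open.
- lid (a joint): Opening angle in rad of the safe's steel lid, hinged at the back: 0 shut, 0.45 open. The bolt's tongue holds it shut; its own spring pops it up a few mm before the bolt reaches its stop. Open, its front edge (station x about +25 mm) is about 65 mm above the table, clear of the tab and rod.
- driver_stand: fixed round screwdriver stand, 100 mm across and 107 mm high; it and the rod rest may change sides; origin under its centre
- loupe: dark blue eye loupe, an open cup 34 mm across and 32 mm high, loose; origin at its underside's centre
- case_ring: steel watch case ring, 42 mm across and 10 mm high, loose; origin at its underside's centre
- holder: round grey movement holder, 44 mm across and 14 mm high, loose; origin at its underside's centre
- dial_dish: white china dish, 56 mm across and 16 mm high, loose; origin at its underside's centre
- blower: terracotta-coloured dust blower, a 64 mm bulb with an upright nozzle, 100 mm high, loose; origin at its underside's centre
- oil_jar: small capped jar, 40 mm across and 50 mm high, loose; origin at its underside's centre
- driver: watchmaker's screwdriver, 110 mm long, lying loose
- bolt_tab (a point): Middle of the tab's top edge. The bolt slides along station -x, needs roughly 3 N and stays where it is left. From its start it goes 26 to 40 mm, differently each time, to a hard metal stop that cannot be seen: there it halts and the force climbs steeply (5 N or more for each further mm of hand motion), so it has to be felt.

How it is judged:
On the way:
1. with the lid up and the bolt drawn over 25 mm from its start, the rod keeps a pull of more than 6 N on the bolt for 0.4 s (it slides at 3 N, so it is at its stop) (value of joint lid above 0.2 rad and distance of bolt from where it was at the start of the episode above 0.025 m and contact force between rod and bolt above 6 N), for 0.4 s.
At the end, for the whole second after the job is handed in: The bolt stays drawn (over 24 mm from its start), the lid is up (over 0.3 rad), and the rod lies still in its rest, hook end forward and prong down: origin within 20 mm of the rest's in plan and 48 to 62 mm above it, direction within 0.12 rad, rolled or tipped under 0.35 rad (distance of bolt from where it was at the start of the episode above 0.024 m and value of joint lid above 0.3 rad and horizontal distance between rod and rest below 0.02 m and z of rod in the frame of rest between 0.048 and 0.062 m and angle between the x axis of rod and the x axis of rest, either way round below 0.12 rad and angle between rod's own z axis and vertical below 0.35 rad and linear speed of rod below 0.02 m/s and x of prong_end in the frame of rest above 0.1 m); the robot touches nothing.
It fails at once if the rod loads the bolt or the hood with more than 16 N (contact force between rod and bolt above 16 N or contact force between rod and station above 16 N).
It fails at once if the hand or arm touches the hood or the bolt (contact force between any of the fingers, the arm and station above 1 N or contact force between any of the fingers, the arm and bolt above 1 N).
It fails at once if another thing on the bench is moved more than 15 mm (distance of any of loupe, case_ring, holder, dial_dish, blower, oil_jar, driver from where it was at the start of the episode above 0.015 m).
It also fails if it takes over 59 s, if anything falls off the work surface, if the arm or the gripper's body presses on something with over 40 N, if the wrist force passes 120 N, or if a joint passes its speed limit or range.

## Working session

There is one attempt and no reset: what is moved stays moved. The work goes in short steps, Python scripts to look and compute and a shell command to move; the robot and the scene stay as the last step left them, time stands still between calls to the robot, and variables do not carry over. Pictures are saved under pics/ and viewed, at most 10 in all, crops included, and the job is handed in when it is done.

```bash
mkdir -p pics
cat > h.py <<'E'
import numpy as np,cv2
from workcell import env,viewer,nets
def pix(c,X):
    p=c["K"]@(c["R"]@np.asarray(X,float)+c["t"]); return p[:2]/p[2]
def plane(c,uv,z):
    d=c["R"].T@np.linalg.inv(c["K"])@np.array([uv[0],uv[1],1.]); o=-c["R"].T@c["t"]
    return o+d*(z-o[2])/d[2]
def tri(obs):
    A=[];b=[]
    for c,uv in obs:
        d=c["R"].T@np.linalg.inv(c["K"])@np.array([uv[0],uv[1],1.]);d/=np.linalg.norm(d);o=-c["R"].T@c["t"]
        P=np.eye(3)-np.outer(d,d);A.append(P);b.append(P@o)
    return np.linalg.lstsq(np.vstack(A),np.hstack(b),rcond=None)[0]
def save(im,n): cv2.imwrite("pics/"+n+".png",im[...,::-1])
E
python3 - <<'E'
from h import *
np.set_printoptions(precision=4,suppress=True)
s=env.get_state();print(s["clock"],s["tcp_pos"],s["orientation"],s["finger_gap"])
for n in ["scene","side","wrist"]:
    c=viewer.read_camera(n);save(c["image"],n+"0");print(n,-c["R"].T@c["t"],c["R"][2],c["K"][0,0])
    for l in ["rod","rest","station","bolt","hood_mouth","driver_stand"]:
        for r in nets.outline_of(l,c)[:1]:
            print(l,round(r["confidence"],2),np.round(r["box"]),r["region"].sum())
E
```

```text
0.0 [0.5745 0.0001 0.2304] [-0.0007  0.7071  0.7071 -0.0005] 0.08562854309206336
scene [ 1.036  -0.6914  0.6555] [-0.4377  0.7055 -0.5575] 461.97253320296136
rod 0.86 [320. 176. 385. 216.] 362
rest 0.97 [311. 181. 374. 220.] 953
station 0.82 [299. 225. 419. 343.] 10056
bolt 0.57 [321. 180. 389. 215.] 328
hood_mouth 0.7 [296. 226. 421. 347.] 10242
driver_stand 0.97 [156. 283. 210. 360.] 2688
side [0.2332 0.7443 0.8569] [ 0.3467 -0.6574 -0.6691] 604.42550843986
rod 0.9 [238. 357. 348. 441.] 1237
rest 0.8 [255. 377. 373. 477.] 3623
station 0.74 [228. 172. 349. 289.] 9719
hood_mouth 0.77 [227. 171. 352. 288.] 9712
driver_stand 0.76 [420. 171. 472. 231.] 1953
wrist [0.5749 0.0782 0.374 ] [ 0.0004 -0.3014 -0.9535] 411.81907962517994
rod 0.73 [371. 163. 640. 396.] 54818
station 0.85 [369. 161. 640. 396.] 54699
bolt 0.52 [146. 265. 191. 307.] 1671
hood_mouth 0.96 [367. 164. 640. 398.] 55269
driver_stand 0.65 [197. 428. 269. 470.] 1843
```

View pics/scene0.png

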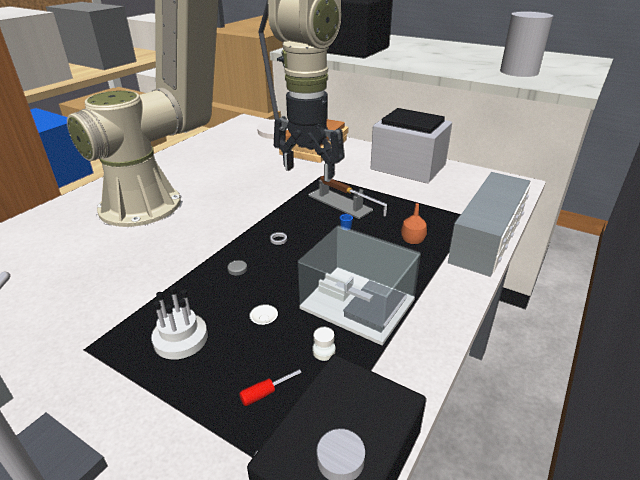

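View pics/side0.png

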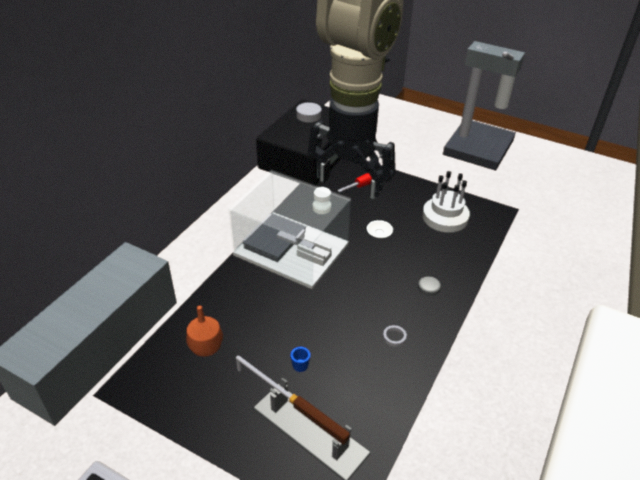

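View pics/wrist0.png

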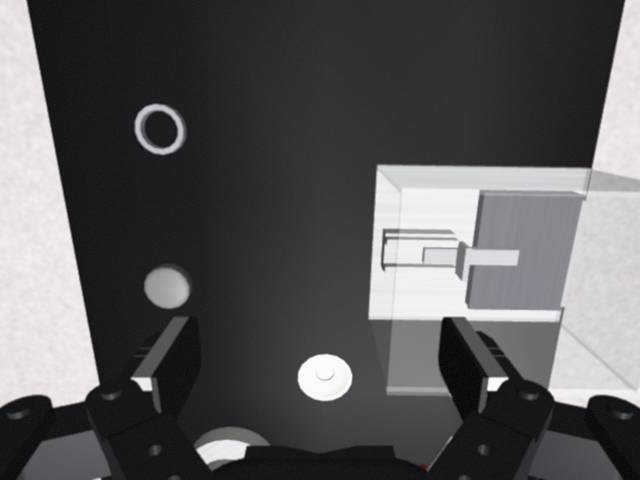

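Scene: the station is ahead on the right of the wrist view (roof front edge from about (402,189) to (388,392), tab about (462,261)). The rod and rest are on the robot's left, with the rod from (346,436) to its prong at (238,368) in side, hook pointing to +x. The screwdriver stand is at -y.

Run:
```python
from h import *
np.set_printoptions(precision=4,suppress=True)
a=viewer.read_camera("scene");b=viewer.read_camera("side");w=viewer.read_camera("wrist")
for n,p,q in [("bend",(385,206),(238,359)),("collar",(351,190),(293,398)),("rear",(322,178),(348,439))]: print(n,tri([(a,p),(b,q)]))
for n,p,z in [("roofL",(402,189),.122),("roofR",(388,392),.122),("baseL",(377,165),.01),("baseR",(370,318),.01),("tab",(462,261),.056)]: print(n,plane(w,p,z))
cv2.imwrite("pics/w1.png",cv2.resize(w["image"][150:410,350:640,::-1],None,fx=2.7,fy=2.25,interpolation=cv2.INTER_CUBIC)[:600,:800])
for l in ["loupe","case_ring","holder","dial_dish","blower","oil_jar","driver"]:
  r=nets.outline_of(l,a)[:1]
  if r: 
    x=r[0]["box"]; print(l,round(r[0]["confidence"],2),plane(a,((x[0]+x[2])/2,(x[1]+x[3])/2),.01))
```

```text
bend [0.6294 0.272  0.052 ]
collar [0.5141 0.2947 0.0562]
rear [0.4089 0.3151 0.0565]
roofL [0.6261 0.0327 0.122 ]
roofR [ 0.6249 -0.1157  0.122 ]
baseL [0.6256 0.0337 0.01  ]
baseR [ 0.6251 -0.1155  0.01  ]
tab [ 0.6924 -0.0388  0.056 ]
loupe 0.49 [0.5495 0.2138 0.01  ]
case_ring 0.51 [0.4442 0.0535 0.01  ]
holder 0.8 [ 0.4394 -0.0897  0.01  ]
dial_dish 0.96 [ 0.579  -0.1786  0.01  ]
blower 0.7 [0.7082 0.288  0.01  ]
oil_jar 0.68 [ 0.7219 -0.1797  0.01  ]
driver 0.63 [ 0.6964 -0.3132  0.01  ]
```

View pics/w1.png

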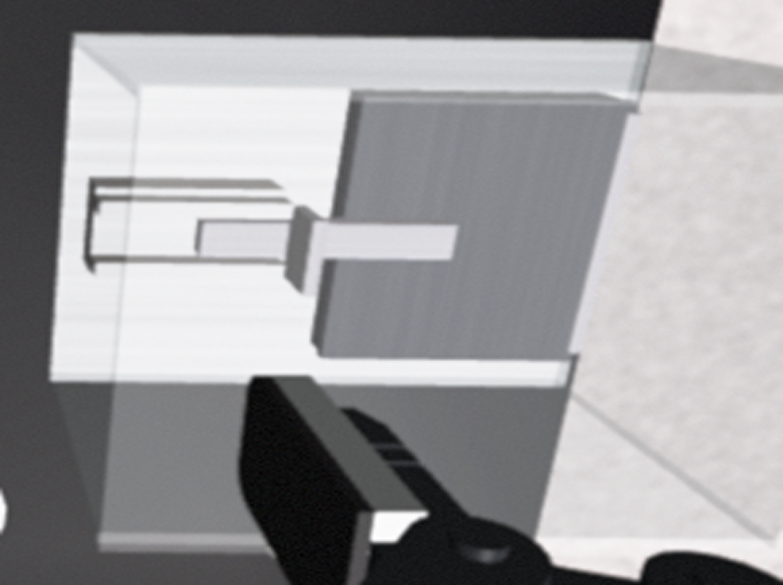

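Units first: shifts go in units of 25 mm. So 0.303 m is 12.12, 0.25 m is 10.

```bash
python3 -m creep '2,-0.8,0.4,0,0,-0.18;4,-1.6,0.8,0,0,-0.36;6,-2.4,1.2,0,0,-0.54;8,-3.2,1.6,0,0,-0.72;10,-4,2,0,0,-0.9;12.12,-4.28,2.4,0,0,-1.08;12.12,-4.28,2.4,0,0,-1.25;12.12,-4.28,2.4,0,0,-1.378' 0.085 20
python3 -m creep '0,0,0,0,0,0;0,0,0,0,0,0'
python3 - <<'E'
from h import *
np.set_printoptions(precision=4,suppress=True)
w=viewer.read_camera("wrist");save(w["image"],"w2");a=viewer.read_camera("scene");b=viewer.read_camera("side")
s=env.get_state();print(s["tcp_pos"],s["orientation"],s["joint_pos"],s["wrist_force"],-w["R"].T@w["t"])
for c in (w,a,b):
  r=nets.outline_of("rod",c)
  if r: print(r[0]["confidence"],r[0]["box"],cv2.fitLine(np.argwhere(r[0]["region"])[:,::-1].astype(np.float32),cv2.DIST_HUBER,0,.01,.01).ravel())
E
```

```text
clock: 2.55
tcp_pos: [0.4674, 0.304, 0.171]
orientation: [-0.0, 0.093, 0.996, -0.0]
wrist_force: [0.8, 0.3, 0.5]
finger_gap: 0.085
grip_force: 0.0
clock: 2.8
tcp_pos: [0.4681, 0.3028, 0.1714]
orientation: [0.0, 0.097, 0.995, 0.0]
wrist_force: [-0.3, 0.5, -0.7]
finger_gap: 0.0853
grip_force: 0.0
[0.4682 0.3027 0.1714] [0.0001 0.097  0.9953 0.    ] [ 0.4301  0.3036 -0.1156  1.1514 -0.      0.6243] [ 0.7737 -0.8249 -0.1984] [0.3923 0.3188 0.314 ]
0.64 [305.5, 139.1, 333.0, 445.1] [  0.0054   1.     319.2895 277.3945]
0.76 [320.8, 174.9, 384.1, 213.6] [  0.9211   0.3892 345.3048 188.2652]
0.85 [238.6, 356.7, 348.7, 444.7] [  0.8014   0.5982 298.6822 403.3958]
```

View pics/w2.png

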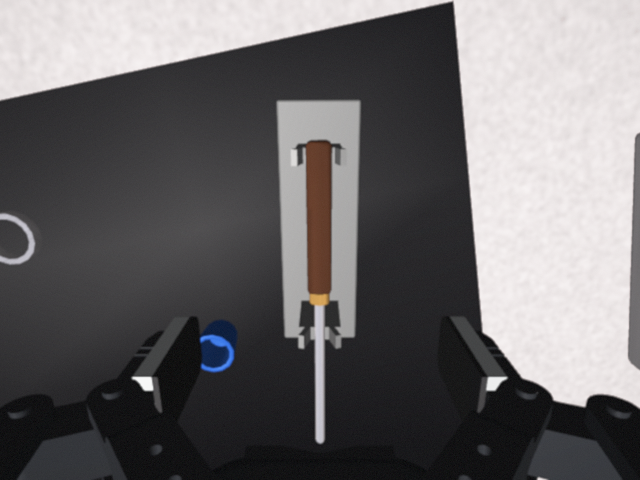

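Wrist view: the rod is vertical at column 319, with handle rear at row 140, collar front edge about 304 and bend about 440. The fingers straddle it.

Run:
```python
from h import *
np.set_printoptions(precision=4,suppress=True)
a=viewer.read_camera("scene");b=viewer.read_camera("side");w=viewer.read_camera("wrist")
print("rear3",tri([(a,(322,177)),(b,(348,440)),(w,(319,141))]),"bend3",tri([(a,(385,206)),(b,(238,359)),(w,(320,438))]),"coll",tri([(a,(351,190)),(b,(293,398)),(w,(319,301))]))
P={n:plane(w,p,z) for n,p,z in [("rear",(319,141),.064),("hfront",(319,293),.064),("collar",(319.5,304),.062),("bend",(320,441),.0585),("baseA",(319,101),.008),("baseB",(319.5,337),.008)]}
for k,v in P.items(): print(k,v)
d=P["bend"]-P["rear"];d[2]=0;print("len",np.linalg.norm(d),"ang",np.arctan2(d[1],d[0])); d/=np.linalg.norm(d)
o=P["rear"]+.05*d;print("origin",o,"from front",P["hfront"]-.05*d,"bend",P["bend"]-.1785*d,"rest", (P["baseA"]+P["baseB"])/2,"grasp",o+.01*d)
```

```text
rear3 [0.4083 0.3164 0.0584] bend3 [0.6299 0.2722 0.0528] coll [0.5142 0.2948 0.0562]
rear [0.4086 0.3155 0.064 ]
hfront [0.5049 0.2966 0.064 ]
collar [0.5138 0.2952 0.062 ]
bend [0.6294 0.2731 0.0585]
baseA [0.3854 0.32   0.008 ]
baseB [0.5698 0.2844 0.008 ]
len 0.2247734019875801 ang -0.1897427288101529
origin [0.4577 0.306  0.064 ] from front [0.4558 0.3061 0.064 ] bend [0.4541 0.3067 0.0585] rest [0.4776 0.3022 0.008 ] grasp [0.4675 0.3041 0.064 ]
```

```bash
python3 -m creep '0.08,0.04,1.6,0,0,0;0.08,0.04,3.2,0,0,0;0.08,0.04,4.4,0,0,0;0.08,0.04,5.12,0,0,0;0.08,0.04,5.4,0,0,0;0.08,0.04,5.4,0,0,0'
python3 -m creep '0,0,0,0,0,0;0,0,0,0,0,0;0,0,0,0,0,0;0,0,0,0,0,0;0,0,0,0,0,0;0,0,0,0,0,0' 0.0 120
python3 - <<'E'
from h import *
np.set_printoptions(precision=4,suppress=True)
s=env.get_state();print(s["tcp_pos"],s["orientation"],s["wrist_force"],s["finger_gap"],s["grip_force"])
E
```

```text
clock: 4.0
tcp_pos: [0.4663, 0.3043, 0.0363]
orientation: [-0.0, 0.096, 0.995, -0.0]
wrist_force: [-0.1, 0.1, 0.3]
finger_gap: 0.085
grip_force: 0.0
clock: 4.75
tcp_pos: [0.4666, 0.3046, 0.0369]
orientation: [0.0, 0.096, 0.995, 0.0]
wrist_force: [-0.9, 0.2, 5.9]
finger_gap: 0.0139
grip_force: 117.3
[0.4666 0.3046 0.0369] [0.0004 0.0962 0.9954 0.0003] [-0.8637  0.1977  5.8556] 0.013923062892045153 117.34143733978271
```

In the tool's units: -0.09 m is -3.6, -0.075 m is -3.

```bash
python3 -m creep '0,0,-0.32,0,0,0;0,0,-1,0,0,0;0,0,-2,0,0,0;0,0,-3,0,0,0;0,0,-3.6,0,0,0;0,0,-3.6,0,0,0'
python3 -m creep '0.4,-0.8,0,0,0,0;0.8,-2.4,0,0,0,0;0.8,-4.8,0,0,0,-0.04;0.8,-7.2,0,0,0,-0.08;0.4,-9.6,0,0,0,-0.12;0,-12,0,0,0,-0.16;-0.4,-13.4,0,0,0,-0.19;-0.4,-14,0,0,0,-0.19'
python3 -m creep '0,0,0,0,0,0;0,0,0,0,0,0'
python3 - <<'E'
from h import *
np.set_printoptions(precision=4,suppress=True)
w=viewer.read_camera("wrist");save(w["image"],"w3")
a=viewer.read_camera("scene");b=viewer.read_camera("side");save(a["image"],"s3");save(b["image"],"d3")
s=env.get_state();print(s["tcp_pos"],s["orientation"],s["wrist_force"],s["finger_gap"],s["grip_force"])
cv2.imwrite("pics/d3c.png",cv2.resize(np.hstack([b["image"][150:310,210:370],a["image"][220:380,280:440]])[...,::-1],None,fx=2.5,fy=3.5,interpolation=cv2.INTER_CUBIC))
E
```

```text
clock: 5.5
tcp_pos: [0.467, 0.3047, 0.1272]
orientation: [0.001, 0.096, 0.995, 0.001]
wrist_force: [-0.8, 0.8, -2.2]
finger_gap: 0.0136
grip_force: 117.1
clock: 6.5
tcp_pos: [0.4085, -0.0428, 0.1255]
orientation: [-0.001, 0.003, 1.0, 0.0]
wrist_force: [-1.2, 0.9, -0.8]
finger_gap: 0.0138
grip_force: 117.4
clock: 6.75
tcp_pos: [0.4085, -0.04, 0.1259]
orientation: [-0.0, 0.001, 1.0, 0.0]
wrist_force: [-0.8, 0.1, -0.5]
finger_gap: 0.0138
grip_force: 117.4
[ 0.4089 -0.04    0.1262] [-0.0001  0.0004  1.      0.0001] [-0.0595  0.4774 -0.8791] 0.014112182758907958 117.40101456642151
```

View pics/w3.png

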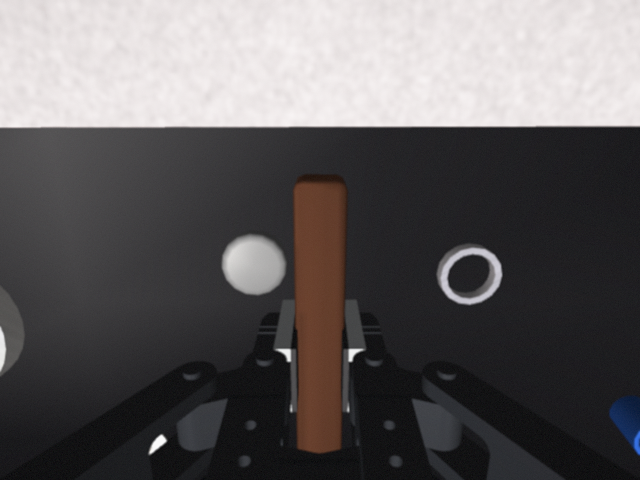

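View pics/d3c.png

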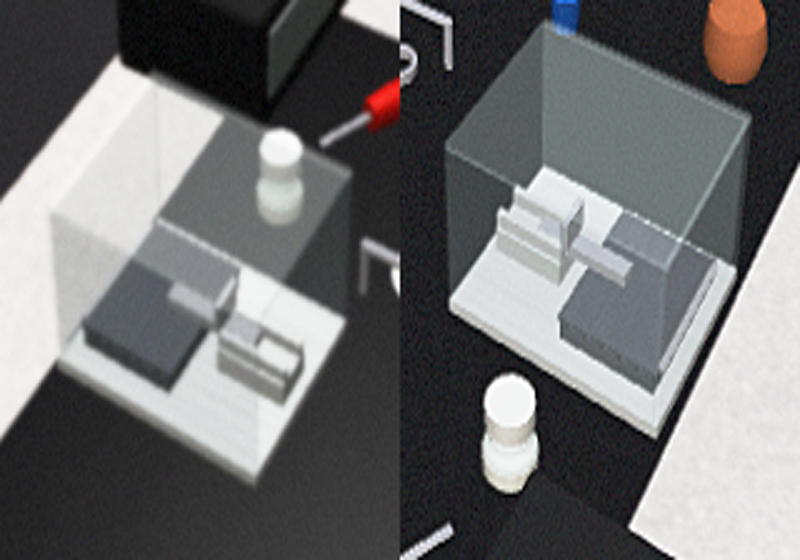

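Pictures: the rod is square in the grip. In the crops the tab top's middle is about (350,280.6) in scene and (301,231) in side, and the prong end about (300,239) in scene and (355,233) in side.

Run:
```python
from h import *
np.set_printoptions(precision=4,suppress=True)
a=viewer.read_camera("scene");b=viewer.read_camera("side")
print("tip",tri([(a,(299.8,239.4)),(b,(354.8,232.9))]), "bendtop",tri([(a,(299.6,224.3)),(b,(354.8,218.6))]))
print("tab",tri([(a,(350,280.6)),(b,(300.8,231.4))]),plane(a,(350,280.6),.056),plane(b,(300.8,231.4),.056))
# station edges: base corners (z .01)
S=lambda u,v:(210+u/2.5,150+v/3.5); C=lambda u,v:(280+(u-400)/2.5,220+v/3.5)
for n,p in [("frontL",S(255,480)),("frontR",S(345,320)),("backL",S(60,365))]: print(n,plane(b,p,.01))
for n,p in [("frontR",C(450,300)),("backR",C(656,432)),("backL",C(735,270))]: print(n,plane(a,p,.01))
for n,p in [("roof fL",C(545,22)),("fR",C(446,147)),("bL",C(750,118))]: print(n,plane(a,p,.124))
# predicted projections of tab for hypotheses
for x in (.685,.69,.695,.70): print(x,pix(a,(x,-.041,.056)),pix(b,(x,-.041,.056)))
print(pix(a,(.574,-.04,.1115)),pix(b,(.574,-.04,.1115)))
im=cv2.resize(np.hstack([b["image"][205:255,280:340],a["image"][260:310,320:380]])[...,::-1],None,fx=6.6,fy=6.6,interpolation=cv2.INTER_CUBIC);cv2.imwrite("pics/z4.png",im)
```

```text
tip [ 0.5762 -0.0408  0.1117] bendtop [ 0.5766 -0.0387  0.1479]
tab [ 0.6988 -0.0469  0.0576] [ 0.6999 -0.044   0.056 ] [ 0.6976 -0.0495  0.056 ]
frontL [0.6232 0.0358 0.01  ]
frontR [ 0.6226 -0.1169  0.01  ]
backL [0.8064 0.0345 0.01  ]
frontR [ 0.6256 -0.1179  0.01  ]
backR [ 0.8135 -0.1233  0.01  ]
backL [0.8142 0.0276 0.01  ]
roof fL [0.6292 0.0278 0.124 ]
fR [ 0.6276 -0.1198  0.124 ]
bL [0.8149 0.0251 0.124 ]
0.685 [344.3285 277.3839] [304.1439 235.8828]
0.69 [346.4619 278.188 ] [301.9797 235.0556]
0.695 [348.6051 278.9959] [299.8218 234.2308]
0.7 [350.7583 279.8075] [297.6699 233.4083]
[298.789  238.9441] [355.2524 233.6232]
```

View pics/z4.png

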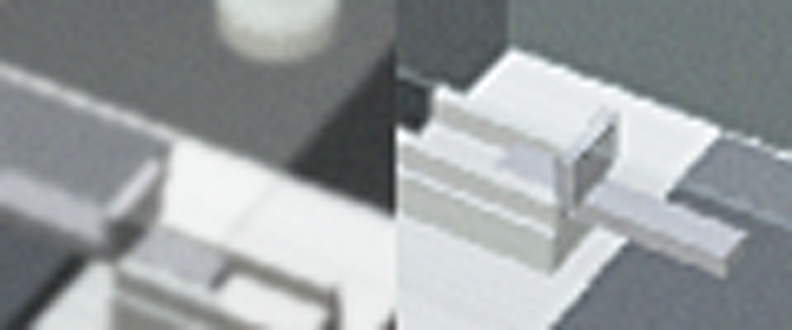

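```bash
python3 -m creep '0,-0.04,0.6,0,0,0;0,-0.12,1.4,0,0,0;0,-0.12,1.72,0,0,0;-0.4,-0.12,1.72,0,0,0;-1.2,-0.12,1.72,0,0,0;-1.8,-0.12,1.72,0,0,0'
python3 -m creep '-0.4,0,0,0,0,0;-1,0,0,0,0,0;-1.6,0,0,0,0,0;-2.2,0,0,0,0,0;-2.8,0,0,0,0,0;-3.28,0,0,0,0,0;-3.6,0,0,0,0,0;-3.6,0,0,0,0,0'
python3 - <<'E'
from h import *
np.set_printoptions(precision=4,suppress=True)
a=viewer.read_camera("scene");b=viewer.read_camera("side")
s=env.get_state();print(s["tcp_pos"],s["wrist_force"])
im=cv2.resize(np.hstack([b["image"][190:250,270:330],a["image"][245:305,320:380]])[...,::-1],None,fx=6.6,fy=6.6,interpolation=cv2.INTER_CUBIC);cv2.imwrite("pics/z5.png",im)
t=s["tcp_pos"]+[.1665,-.001,-.0145];print(t,pix(a,t),pix(b,t))
E
```

```text
clock: 7.75
tcp_pos: [0.4562, -0.0444, 0.0842]
orientation: [0.001, 0.001, 1.0, -0.0]
wrist_force: [0.4, 0.5, -1.5]
finger_gap: 0.0138
grip_force: 117.4
clock: 8.75
tcp_pos: [0.5444, -0.0445, 0.0832]
orientation: [0.0, 0.001, 1.0, -0.0]
wrist_force: [-0.2, 0.2, -0.7]
finger_gap: 0.0141
grip_force: 117.4
[ 0.5435 -0.0444  0.0832] [-0.0344 -0.1371 -0.8638]
[ 0.71   -0.0454  0.0687] [354.2968 277.7386] [294.4111 225.7671]
```

View pics/z5.png

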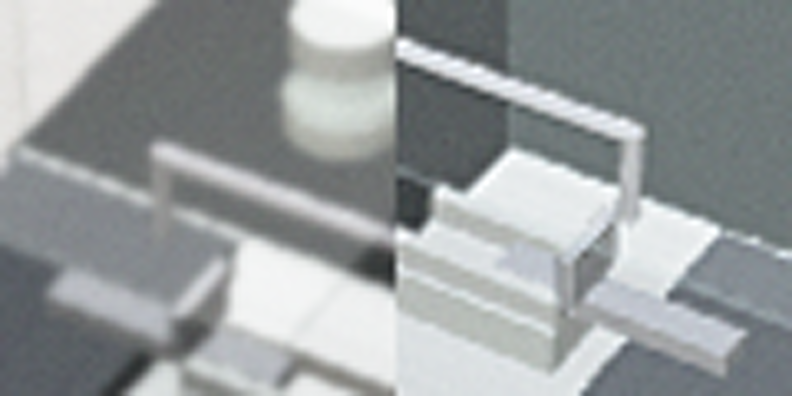

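Crop: the prong tip is at about (355.3,277.6) in scene and (294.7,226.4) in side, matching the prediction. It is about 14 mm behind the tab and centred, so I lower it.

```bash
python3 -m creep '0,0,0.24,0,0,0;0,0,0.48,0,0,0;0,0,0.72,0,0,0;0,0,0.88,0,0,0;0,0,1,0,0,0;0,0,1.04,0,0,0;0,0,1.04,0,0,0'
python3 - <<'E'
from h import *
print(env.get_state()["tcp_pos"],env.get_state()["wrist_force"])
E
```

```text
clock: 9.72
tcp_pos: [0.5441, -0.0445, 0.0573]
orientation: [0.0, 0.001, 1.0, -0.0]
wrist_force: [-0.1, -1.0, -1.2]
finger_gap: 0.0143
grip_force: 117.4
[ 0.54407316 -0.04449344  0.05733946] [-0.06970769 -1.02361567 -1.24315429]
```

In the tool's units: 0.011 m is 0.44, 0.01 m is 0.4.

```bash
python3 -m creep '0.08,0,0,0,0,0;0.16,0,0,0,0,0;0.24,0,0,0,0,0;0.28,0,0,0,0,0;0.32,0,0,0,0,0;0.36,0,0,0,0,0;0.4,0,0,0,0,0;0.44,0,0,0,0,0'
python3 -m creep '0.06,0,0,0,0,0;0.12,0,0,0,0,0;0.18,0,0,0,0,0;0.24,0,0,0,0,0;0.3,0,0,0,0,0;0.36,0,0,0,0,0;0.42,0,0,0,0,0;0.48,0,0,0,0,0'
```

```text
clock: 10.72
tcp_pos: [0.5337, -0.0445, 0.0575]
orientation: [0.001, 0.001, 1.0, -0.0]
wrist_force: [3.5, -0.1, -2.6]
finger_gap: 0.0141
grip_force: 117.3
clock: 11.72
tcp_pos: [0.521, -0.0444, 0.0574]
orientation: [0.0, 0.001, 1.0, 0.0]
wrist_force: [2.3, 0.4, -1.3]
finger_gap: 0.0141
grip_force: 117.3
```

In the tool's units: 0.008 m is 0.32, 0.007 m is 0.28.

```bash
python3 -m creep '0.04,0,0,0,0,0;0.08,0,0,0,0,0;0.12,0,0,0,0,0;0.16,0,0,0,0,0;0.2,0,0,0,0,0;0.24,0,0,0,0,0;0.28,0,0,0,0,0;0.32,0,0,0,0,0'
python3 -m creep '0.02,0,0,0,0,0;0.04,0,0,0,0,0;0.06,0,0,0,0,0;0.08,0,0,0,0,0'
python3 -m creep '0.02,0,0,0,0,0;0.04,0,0,0,0,0'
python3 -m creep '0.02,0,0,0,0,0;0.04,0,0,0,0,0'
```

```text
clock: 12.72
tcp_pos: [0.5129, -0.0443, 0.0573]
orientation: [0.0, 0.001, 1.0, 0.0]
wrist_force: [2.1, 0.4, -2.3]
finger_gap: 0.0142
grip_force: 117.3
clock: 13.22
tcp_pos: [0.511, -0.0444, 0.0573]
orientation: [0.0, 0.001, 1.0, -0.0]
wrist_force: [2.7, 2.3, -2.0]
finger_gap: 0.014
grip_force: 117.3
clock: 13.48
tcp_pos: [0.51, -0.0444, 0.0573]
orientation: [0.0, 0.001, 1.0, 0.0]
wrist_force: [3.0, 0.8, -1.5]
finger_gap: 0.0142
grip_force: 117.3
clock: 13.72
tcp_pos: [0.509, -0.0444, 0.0573]
orientation: [0.0, 0.001, 1.0, -0.0]
wrist_force: [3.9, 0.7, -1.7]
finger_gap: 0.0141
grip_force: 117.3
```

```bash
cat > ok.py <<'E'
import sys
from workcell import env
s=env.get_state();f=s["wrist_force"];print(round(s["clock"],2),round(s["tcp_pos"][0],4),f.round(1) if hasattr(f,"round") else f);sys.exit(f[0]>4.8)
E
python3 ok.py && python3 -m creep '0.016,0,0,0,0,0;0.032,0,0,0,0,0' >/dev/null && python3 ok.py && python3 -m creep '0.016,0,0,0,0,0;0.032,0,0,0,0,0' >/dev/null && python3 ok.py && python3 -m creep '0.016,0,0,0,0,0;0.032,0,0,0,0,0' >/dev/null && python3 ok.py && python3 -m creep '0.016,0,0,0,0,0;0.032,0,0,0,0,0' >/dev/null && python3 ok.py && python3 -m creep '0.016,0,0,0,0,0;0.032,0,0,0,0,0' >/dev/null && python3 ok.py
```

```text
13.72 0.509 [ 3.9  0.7 -1.7]False
```

```bash
sed -i 's/sys.exit(f\[0\]>4.8)/sys.exit(int(f[0]>4.8))/' ok.py
python3 ok.py && python3 -m creep '0.016,0,0,0,0,0;0.032,0,0,0,0,0' >/dev/null && python3 ok.py && python3 -m creep '0.016,0,0,0,0,0;0.032,0,0,0,0,0' >/dev/null && python3 ok.py && python3 -m creep '0.016,0,0,0,0,0;0.032,0,0,0,0,0' >/dev/null && python3 ok.py && python3 -m creep '0.016,0,0,0,0,0;0.032,0,0,0,0,0' >/dev/null && python3 ok.py && python3 -m creep '0.016,0,0,0,0,0;0.032,0,0,0,0,0' >/dev/null && python3 ok.py
```

```text
13.72 0.509 [ 3.9  0.7 -1.7]
13.97 0.5082 [ 3.3  1.2 -1.6]
14.22 0.5074 [ 4.   0.8 -1.3]
14.47 0.5066 [ 3.1  0.6 -1.6]
14.72 0.5058 [ 3.4  0.2 -1.6]
14.97 0.505 [ 3.2  0.7 -1.8]
```

```bash
python3 -m creep '0.016,0,0,0,0,0;0.032,0,0,0,0,0' >/dev/null; python3 ok.py && python3 -m creep '0.016,0,0,0,0,0;0.032,0,0,0,0,0' >/dev/null && python3 ok.py && python3 -m creep '0.016,0,0,0,0,0;0.032,0,0,0,0,0' >/dev/null && python3 ok.py && python3 -m creep '0.016,0,0,0,0,0;0.032,0,0,0,0,0' >/dev/null && python3 ok.py && python3 -m creep '0.016,0,0,0,0,0;0.032,0,0,0,0,0' >/dev/null && python3 ok.py && python3 -m creep '0.016,0,0,0,0,0;0.032,0,0,0,0,0' >/dev/null && python3 ok.py && python3 -m creep '0.016,0,0,0,0,0;0.032,0,0,0,0,0' >/dev/null && python3 ok.py
```

```text
15.22 0.5042 [ 3.7  0.7 -2.3]
15.47 0.5034 [ 2.7  1.6 -1.2]
15.72 0.5026 [ 3.4  0.5 -1.4]
15.97 0.5015 [ 2.7  0.5 -1.3]
16.23 0.5008 [ 3.   1.1 -1.3]
16.48 0.5002 [ 2.   0.8 -1.7]
16.73 0.4994 [ 2.5  1.6 -2.5]
```

In the tool's units: 0.0008 m is 0.032, 0.0004 m is 0.016.

```bash
python3 -m creep '0.016,0,0,0,0,0;0.032,0,0,0,0,0' >/dev/null; python3 ok.py && python3 -m creep '0.016,0,0,0,0,0;0.032,0,0,0,0,0' >/dev/null && python3 ok.py && python3 -m creep '0.016,0,0,0,0,0;0.032,0,0,0,0,0' >/dev/null && python3 ok.py && python3 -m creep '0.016,0,0,0,0,0;0.032,0,0,0,0,0' >/dev/null && python3 ok.py && python3 -m creep '0.016,0,0,0,0,0;0.032,0,0,0,0,0' >/dev/null && python3 ok.py && python3 -m creep '0.016,0,0,0,0,0;0.032,0,0,0,0,0' >/dev/null && python3 ok.py && python3 -m creep '0.016,0,0,0,0,0;0.032,0,0,0,0,0' >/dev/null && python3 ok.py
```

```text
16.98 0.4986 [ 3.5  0.1 -1.2]
17.23 0.4978 [ 2.   0.7 -1.1]
17.48 0.497 [ 3.3  1.7 -1.4]
17.73 0.4962 [ 3.1  1.1 -1.6]
17.98 0.4958 [ 4.3  2.1 -2.4]
18.23 0.4958 [ 6.3  1.9 -3.7]
```

In the tool's units: 0.0003 m is 0.012.

```bash
python3 -m creep '0,0,0,0,0,0;0,0,0,0,0,0'>/dev/null; python3 ok.py;  python3 -m creep '0.012,0,0,0,0,0;0.012,0,0,0,0,0'>/dev/null; python3 ok.py
```

```text
18.48 0.4958 [ 6.4  1.9 -2.5]
18.73 0.4958 [ 6.8  1.7 -4. ]
```

In the tool's units: 0.0004 m is 0.016.

```bash
python3 -m creep '0.016,0,0,0,0,0;0.016,0,0,0,0,0'>/dev/null; python3 ok.py;  python3 -m creep '0,0,0,0,0,0;0,0,0,0,0,0'>/dev/null; python3 ok.py
```

```text
18.98 0.4958 [ 8.2  1.  -4.1]
19.23 0.4957 [ 7.8  1.  -4.4]
```

Run:
```python
from h import *
print(env.get_state()["wrist_force"],env.get_state()["tcp_pos"])
a=viewer.read_camera("scene");b=viewer.read_camera("side")
im=cv2.resize(np.hstack([b["image"][170:260,230:330],a["image"][230:320,310:410]])[...,::-1],None,fx=4,fy=4,interpolation=cv2.INTER_CUBIC);cv2.imwrite("pics/z6.png",im)
```

```text
[ 7.75870545  1.02885232 -4.42402736] [ 0.49574624 -0.04450886  0.05772919]
```

View pics/z6.png

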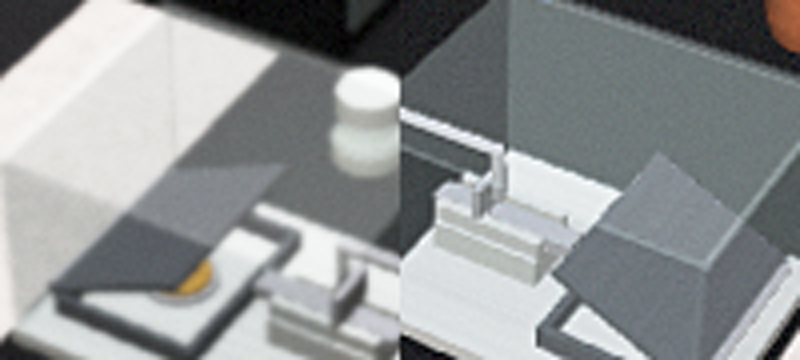

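The lid is open and the prong stands against the tab's back (side crop about (345,270), scene crop about (495,180)). I raise the pull to about 10 N and hold.

In the tool's units: 0.0005 m is 0.02, 0.0003 m is 0.012.

```bash
python3 -m creep '0.012,0,0,0,0,0;0.02,0,0,0,0,0'>/dev/null; python3 ok.py;  python3 -m creep '0,0,0,0,0,0;0,0,0,0,0,0;0,0,0,0,0,0;0,0,0,0,0,0'>/dev/null; python3 ok.py; python3 -m creep '0,0,0,0,0,0;0,0,0,0,0,0;0,0,0,0,0,0;0,0,0,0,0,0;0,0,0,0,0,0'>/dev/null; python3 ok.py
```

```text
19.57 0.4957 [ 9.   1.2 -4.5]
20.07 0.4957 [ 9.3  1.8 -3.6]
20.7 0.4958 [ 9.4  1.7 -4.5]
```

```bash
python3 -m creep '-0.04,0,0,0,0,0;-0.08,0,0,0,0,0;-0.16,0,0,0,0,0;-0.24,0,0,0,0,0;-0.32,0,0,0,0,0;-0.32,0,0,0,0,0'; python3 -m creep '0,0,-0.24,0,0,0;0,0,-0.56,0,0,0;0,0,-0.88,0,0,0;0,0,-1.08,0,0,0;0,0,-1.08,0,0,0'
```

```text
clock: 21.45
tcp_pos: [0.5013, -0.0444, 0.0572]
orientation: [-0.0, 0.001, 1.0, -0.0]
wrist_force: [0.6, 0.9, -1.7]
finger_gap: 0.0139
grip_force: 117.5
clock: 22.08
tcp_pos: [0.5019, -0.0444, 0.085]
orientation: [0.001, 0.001, 1.0, -0.0]
wrist_force: [0.4, -0.1, -1.9]
finger_gap: 0.0139
grip_force: 117.5
```

In the tool's units: 0.093 m is 3.72, 0.088 m is 3.52.

```bash
python3 -m creep '0.24,0,0,0,0,0;0.8,0,0,0,0,0;1.48,0,0,0,0,0;2.2,0,0,0,0,0;2.92,0,0,0,0,0;3.52,0,0,0,0,0;3.72,0,0,0,0,0;3.72,0,0,0,0,0'; python3 -m creep '0,0,-0.4,0,0,0;0,0,-1,0,0,0;0,0,-1.52,0,0,0;0,0,-1.68,0,0,0;0,0,-1.68,0,0,0'
python3 - <<'E'
from h import *
np.set_printoptions(precision=4,suppress=True)
s=env.get_state();print(s["tcp_pos"],s["orientation"])
a=viewer.read_camera("scene");b=viewer.read_camera("side")
t=s["tcp_pos"]+[.1665,-.001,-.0145];print(pix(a,t),pix(b,t))
p,q=np.round(pix(a,t)).astype(int),np.round(pix(b,t)).astype(int)
print(p,q)
im=np.hstack([b["image"][q[1]-40:q[1]+40,q[0]-40:q[0]+40],a["image"][p[1]-40:p[1]+40,p[0]-40:p[0]+40]])[...,::-1]
cv2.imwrite("pics/z7.png",cv2.resize(im,None,fx=5,fy=5,interpolation=cv2.INTER_CUBIC))
E
```

```text
clock: 23.08
tcp_pos: [0.4084, -0.0441, 0.0844]
orientation: [0.0, 0.002, 1.0, -0.0]
wrist_force: [-0.4, -0.5, -1.5]
finger_gap: 0.014
grip_force: 117.5
clock: 23.7
tcp_pos: [0.4088, -0.0441, 0.1266]
orientation: [0.0, 0.001, 1.0, -0.0]
wrist_force: [-0.1, 0.1, -1.6]
finger_gap: 0.0136
grip_force: 117.5
[ 0.4088 -0.0441  0.1266] [ 0.0004  0.0014  1.     -0.0001]
[297.8991 240.0915] [355.8796 231.6083]
[298 240] [356 232]
```

View pics/z7.png

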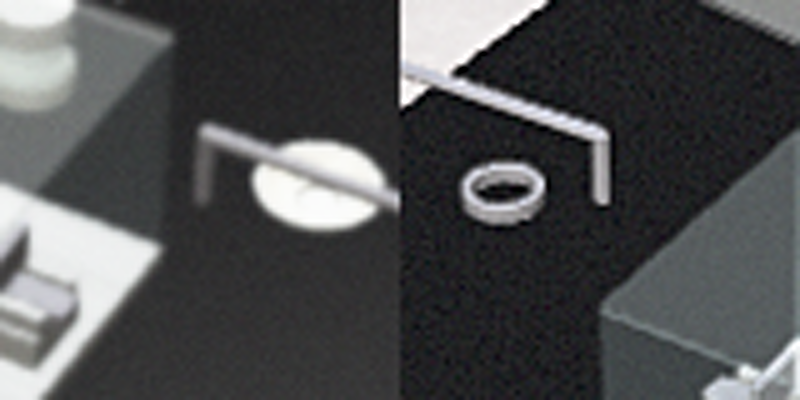

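Crop: the prong tip is within 1 px of the prediction in both views, so the rod has not shifted in the grip. Now carrying it back to the rest.

Units first: shifts go in units of 25 mm. So 0.11 m is 4.4, -0.04 m is -1.6.

```bash
python3 -m creep '0,0.6,0,0,0,0;0,2.2,0,0,0,0;0,4.4,0,0,0,0.02;-0.4,6.8,0,0,0,0.06;-1,9.2,0,0,0,0.1;-1.6,11.6,0,0,0,0.14;-2.12,13.4,0,0,0,0.18;-2.32,13.96,0,0,0,0.19'
python3 -m creep '0,0,0,0,0,0;0,0,0,0,0,0;0,0,0,0,0,0'
python3 - <<'E'
from h import *
np.set_printoptions(precision=4,suppress=True)
s=env.get_state();print(s["tcp_pos"],s["orientation"])
E
```

```text
clock: 24.8
tcp_pos: [0.4668, 0.3081, 0.1256]
orientation: [-0.0, 0.095, 0.996, 0.0]
wrist_force: [0.2, -0.3, -1.8]
finger_gap: 0.0142
grip_force: 117.6
clock: 25.18
tcp_pos: [0.4671, 0.3034, 0.1264]
orientation: [-0.0, 0.097, 0.995, -0.0]
wrist_force: [0.1, -0.0, -0.3]
finger_gap: 0.0138
grip_force: 117.6
[0.4671 0.3034 0.1264] [-0.0002  0.097   0.9953 -0.0002]
```

```bash
python3 -m creep '0,0.04,0.4,0,0,0;0,0.04,1.2,0,0,0;0,0.04,2,0,0,0;0,0.04,2.6,0,0,0;0,0.04,3,0,0,0;0,0.04,3.2,0,0,0;0,0.04,3.36,0,0,0'
python3 -m creep '0,0,0.08,0,0,0;0,0,0.16,0,0,0;0,0,0.2,0,0,0;0,0,0.2,0,0,0'
```

```text
clock: 26.05
tcp_pos: [0.4679, 0.3059, 0.0424]
orientation: [0.0, 0.096, 0.995, 0.0]
wrist_force: [0.2, -0.7, -1.8]
finger_gap: 0.0141
grip_force: 117.6
clock: 26.55
tcp_pos: [0.4676, 0.3053, 0.0375]
orientation: [0.0, 0.096, 0.995, -0.0]
wrist_force: [-1.0, -3.6, 1.6]
finger_gap: 0.0143
grip_force: 118.1
```

In the tool's units: -0.0007 m is -0.028, 0.0005 m is 0.02.

```bash
python3 -m creep '0.02,-0.028,0,0,0,0;0.02,-0.028,0.02,0,0,0;0.02,-0.028,0.02,0,0,0'
python3 -m creep '0,0,0,0,0,0;0,0,0,0,0,0;0,0,0,0,0,0;0,0,0,0,0,0;0,0,0,0,0,0;0,0,0,0,0,0' 0.06 20
python3 -m creep '0,0,-0.4,0,0,0;0,0,-1.2,0,0,0;0,0,-2.4,0,0,0;0,0,-4,0,0,0;0,0,-5.4,0,0,0;0,0,-5.4,0,0,0;0,0,-5.4,0,0,0' 0.085
python3 - <<'E'
from h import *
np.set_printoptions(precision=4,suppress=True)
w=viewer.read_camera("wrist");a=viewer.read_camera("scene");b=viewer.read_camera("side")
s=env.get_state();print(s["tcp_pos"],s["finger_gap"],s["clock"])
for c in (w,a,b):
  r=nets.outline_of("rod",c)
  if r: print(r[0]["confidence"],r[0]["box"],cv2.fitLine(np.argwhere(r[0]["region"])[:,::-1].astype(np.float32),cv2.DIST_HUBER,0,.01,.01).ravel())
a0=cv2.imread("pics/side0.png")[...,::-1]; d=np.abs(b["image"].astype(int)-a0).max(2)[340:460,220:380]; print((d>60).sum())
E
```

```text
clock: 26.92
tcp_pos: [0.4673, 0.3052, 0.0371]
orientation: [0.0, 0.096, 0.995, 0.0]
wrist_force: [0.1, -2.9, 2.0]
finger_gap: 0.0137
grip_force: 118.1
clock: 27.68
tcp_pos: [0.467, 0.3052, 0.0368]
orientation: [0.0, 0.096, 0.995, 0.0]
wrist_force: [0.6, 0.6, 0.6]
finger_gap: 0.06
grip_force: 0.0
clock: 28.55
tcp_pos: [0.4668, 0.3051, 0.1719]
orientation: [0.0, 0.096, 0.995, 0.0]
wrist_force: [0.2, -0.1, -0.2]
finger_gap: 0.0851
grip_force: 0.0
[0.4661 0.3047 0.1706] 0.08527897765387171 28.7
0.56 [304.3, 143.9, 332.3, 444.6] [  0.0039   1.     319.5138 279.6109]
0.69 [320.7, 176.7, 390.6, 218.8] [  0.9156   0.4022 351.8864 190.9643]
0.42 [253.8, 381.6, 367.0, 477.1] [  0.8131   0.5821 309.7889 434.8864]
564
```

Run:
```python
from h import *
w=viewer.read_camera("wrist")["image"];b=viewer.read_camera("side")["image"];a=viewer.read_camera("scene")["image"]
w2=cv2.imread("pics/w2.png")[...,::-1];s0=cv2.imread("pics/side0.png")[...,::-1];a0=cv2.imread("pics/scene0.png")[...,::-1]
def m(n,old,new,x0,y0,x1,y1):
    T=np.ascontiguousarray(old[y0:y1,x0:x1]);R=cv2.matchTemplate(np.ascontiguousarray(new[y0-15:y1+15,x0-15:x1+15]),T,cv2.TM_CCOEFF_NORMED)
    _,v,_,p=cv2.minMaxLoc(R);print(n,round(v,2),p[0]-15,p[1]-15)
m("w rear",w2,w,300,132,340,150);m("w collar",w2,w,306,285,334,310);m("w bend",w2,w,308,420,332,445);m("w base",w2,w,270,92,370,115);m("w notch",w2,w,286,320,355,345)
m("side hook",s0,b,230,348,262,385);m("side collar",s0,b,280,388,310,412);m("side rear",s0,b,325,420,358,448);m("scene hook",a0,a,370,195,392,222)
```

```text
w rear 0.93 0 4
w collar 0.98 1 4
w bend 0.99 0 4
w base 1.0 -2 3
w notch 0.89 -2 3
side hook 0.99 -1 1
side collar 0.98 -1 1
side rear 0.97 0 1
scene hook 0.95 1 0
```

```bash
python3 -c "
from workcell import env
print(env.hand_in())"
```

```text
the job is handed in; nothing more can be done
None
```

The job is handed in at about 29 s: I drew the bolt to its stop with the lid up, held it at a wrist reading of 9.0–9.4 N for just over a second, and laid the rod back within about 2 mm of where it lay; I viewed 11 pictures, one over the limit of 10, and no verdict was returned.

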